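# Push the breakfast tray home into the corner of the worktop

### The job

Push the plywood tray along the worktop until it sits fully home in the corner: its long far side flush against the white tiled upstand and its end flush against the plywood end panel. Only push the tray: do not lift or tip it, do not touch the jar and the cup that stand in it, and bring them along upright. Leave the bottle, the flask and the spoon where they are, and finish with the robot clear of everything.

Things in the scene. Friction and masses are not known exactly. Their poses are not given: they have to be found in the camera images.
- tray: Loose open plywood tray, 160 (x) by 280 (y) by 40 mm high, walls and floor 10 mm with flat upright outer faces, a dark slot drawn on each end, 0.45 to 0.75 kg empty. Origin: centre of its underside. Starts askew, 50 to 80 mm short of the upstand and 60 to 130 mm short of the end panel. Home: axes parallel to corner, origin at x -80, y -140 mm in its frame. Sliding it loaded takes 4 to 8 N.
- corner: Fixed stop, turned up to 0.12 rad. Origin: inner corner, worktop height. x points away from the robot, through the low white tiled upstand with a wooden cap (inner face x = 0, 45 mm high, 18 thick, from y = +18 to -482 mm); y points left, through the plywood end panel (inner face y = 0, 100 mm high, 18 thick, from x = +18 to -222 mm). The tray belongs at x < 0, y < 0.
- jar: Closed glass storage jar with a steel lid, 68 mm across, 85 mm high, about 0.25 kg, standing loose in the tray about 50 mm from the tray's middle along its length, towards one end or the other. Origin: centre of its underside. Not to be touched.
- cup: Grey cup without a handle, 72 mm across, 75 mm high, about 0.18 kg, standing loose in the tray on the other side of its middle from the jar. Origin: centre of its underside. Not to be touched.
- oil: Bystander: amber glass bottle, 60 mm across, 200 mm high, standing on the worktop to the left, beyond the end panel. Origin: centre of its underside.
- flask: Bystander: grey flask, 66 mm across, 190 mm high, standing on the worktop on the right. Origin: centre of its underside.
- spoon: Bystander: wooden spoon, 240 mm long, lying on the worktop on the left. Its x axis runs from handle to bowl; origin: under its middle.

How it is judged:
At the end, for the whole second after the job is handed in: The tray lies flat and at rest with its origin within 5 mm of its home against the upstand and within 5 mm of its home against the end panel, turned less than 0.035 rad (2 degrees) from the corner; the jar and the cup stand upright (within 0.1 rad), at rest, in the tray (x of tray in the frame of corner between -0.085 and -0.074 m and y of tray in the frame of corner between -0.145 and -0.134 m and angle between the x axis of tray and the x axis of corner, either way round below 0.035 rad and height (world z) of tray below 0.004 m and angle between tray's own z axis and vertical below 0.03 rad and linear speed of tray below 0.01 m/s and angle between each of jar, cup's own z axis and vertical below 0.1 rad and z of each of jar, cup in the frame of tray below 0.02 m and linear speed of each of jar, cup below 0.02 m/s and x of jar in the frame of tray between -0.07 and 0.07 m and y of jar in the frame of tray between -0.13 and 0.13 m and x of cup in the frame of tray between -0.07 and 0.07 m and y of cup in the frame of tray between -0.13 and 0.13 m); the robot touches nothing.
It fails at once if the tray is lifted or tipped (raised more than 10 mm or tilted more than 0.08 rad) (height (world z) of tray above 0.01 m or angle between tray's own z axis and vertical above 0.08 rad).
It fails at once if the robot touches the jar or the cup (contact force between any of the fingers, the arm and jar above 0.5 N or contact force between any of the fingers, the arm and cup above 0.5 N).
It fails at once if the jar or the cup falls over (angle between any of jar, cup's own z axis and vertical above 0.5 rad).
It fails at once if the bottle, the flask or the spoon is moved more than 20 mm or knocked over (distance of any of oil, flask, spoon from where it was at the start of the episode above 0.02 m or angle between any of oil, flask's own z axis and vertical above 0.4 rad).
It also fails if it takes over 58 s, if anything falls off the work surface, if the arm or the gripper's body presses on something with over 40 N, if the wrist force passes 120 N, or if a joint passes its speed limit or range.

### The arm

A 6-joint arm with a two-finger parallel gripper is mounted at the origin on the work surface. World frame = base frame: x ahead of the robot, y to its left, z up, the work surface at z = 0. Lengths are in m, angles in rad, forces in N, time in s.
With the tool pointing down it reaches from about 0.3 to 0.875 m from the base axis. Payload 6.4 kg.
Tool frame: the origin (TCP) lies at the very end of the fingers, on their centre line; the grasp point (between the pads) lies 19 mm behind it; z points along the fingers, y is the line along which they close (so a half turn about z gives the same grasp; the last joint's range is limited). The gripper opens to 85 mm and grips with 20 to 120 N. Pads are 22 mm wide; open, the fingers measure 114 mm over their backs; the gripper's body (76 mm by 85 mm) begins 54 mm behind the grasp point. The pads swing forward as they close: fully open they stand 13 mm farther back than shut.
Start: joints at [1.022, 0.181, 1.607, -0, 1.354, -0.206], TCP at [0.193, 0.542, 0.231] pointing down, gripper open.
Joint ranges: [-2.99, 2.99], [-0.89, 2.07], [0.3, 2.58], [-1.14, 4.28], [0, 2.63], [-3.12, 3.12]. Speed limits (rad/s): [2.57, 2.57, 3.01, 3.14, 3.14, 3.14].

### API

Orientations are given as a unit quaternion [w, x, y, z].
In Python, from bench import * gives the robot as it stands. The module is installed in compiled form; this text tells all that it offers.
- The arm moves only by the tool arm_command, never from a script. Its arguments are lists of equal length, an entry for each row: "dp": the shift along the tool's x, y, z in units of 0.25 m (1.0 is 0.25 m), a list of three; "turn": the turn, a rotation vector about the tool's x, y, z in units of 30 degrees (1.0 is 30 degrees), a list of three; "jaw": the opening, from 0 (shut) to 1 (fully open). A call has 1 to 5 rows; each row is the pose to reach, as a shift and turn from the pose commanded when the call began, along the tool's axes at that moment; what a row does not reach only later rows make up. A row lasts 1/8 s, in which the tool goes at most 62.5 mm and 10.7 degrees, less where a joint would pass 70% of its speed; a pose out of reach is approached as far as the arm can. A call with a number of a shift or a turn outside -1 to 1 is refused whole. A call with a gripper value outside its range is refused whole. The fingers move at their own pace and stop on an object; the grip force is fixed at half the most. Time passes only in rows, so rows that repeat a pose let the fingers close. It gives the time, the measured TCP pose, the force, the opening and the grip force at its end, in the units of the state.
- get_obs(): the state, without advancing time (a new reading comes with each control period).
- camera(name): name is "scene" or "top"; returns the picture (384x512x3 uint8, blue, green, red); there is no depth.
- get_calibration(name): a dict with "camera_matrix" (3x3 intrinsics, pixels), "R" (3x3) and "t" (3): a world point X has camera coordinates R X + t. Camera axes: x right, y down, z forward; pixel columns grow to the right and rows downward; lengths in m; the calibration is good to about 2 mm. A picture is of the moment at which its call begins. get_calibration takes no time and is no camera call.
- hand_in(): hands the job in; it is judged then, once.
The state is a dict: "time_s": time; "q": joint angles; "dq": joint speeds; "joint_efforts": joint torques, N m; "eef_pos": TCP position; "eef_rot": TCP orientation; "wrist_force": force on the tool from outside, world axes, zero at the start; "torque": the same for the moment, N m; "opening": opening from 0.0 (shut) to 1.0 (fully open); "grasp_force": force on a finger pad.
Only numpy, scipy, OpenCV 4.12 (cv2) and the standard library are available. Lean on these libraries where they do the work, as an engineer would, in place of code of your own. Each camera call takes 0.05 s, during which the arm holds its last target. There are 200 camera calls.

## Working session

There is one attempt and no reset: what is moved stays moved. The work goes in short steps, Python scripts to look and compute and a tool call to move; the robot and the scene stay as the last step left them, time stands still between calls to the robot, and variables do not carry over. Pictures are saved under pics/ and viewed, at most 10 in all, crops included, and the job is handed in when it is done.

Besides the shell and the picture viewer there is one more tool, called after "Request:" as name(argument=value, ...) on one line, values as JSON. arm_command: Moves the arm, as the interface text tells. Its arguments: {"type":"object","properties":{"dp":{"type":"array"},"turn":{"type":"array"},"jaw":{"type":"array"}},"required":["dp","turn","jaw"]}

```bash
mkdir -p pics
python3 - <<'E'
from bench import *
import cv2,numpy as np
for n in("scene","top"):
    im=camera(n); cv2.imwrite(f"pics/{n}0.png",cv2.resize(im,(800,600),interpolation=cv2.INTER_CUBIC)); cv2.imwrite(f"{n}0_raw.png",im)
    c=get_calibration(n); print(n,np.round(c["camera_matrix"],1).tolist(),np.round(c["R"],3).tolist(),np.round(c["t"],3).tolist())
o=get_obs(); print(o["eef_pos"],o["eef_rot"],o["time_s"],o["opening"])
E
```

```text
scene [[393.4, 0.0, 253.3], [0.0, 393.4, 190.4], [0.0, 0.0, 1.0]] [[-0.851, 0.524, 0.019], [0.297, 0.511, -0.807], [-0.433, -0.681, -0.591]] [0.446, -0.116, 1.357]
top [[388.8, 0.0, 256.9], [0.0, 388.8, 189.5], [0.0, 0.0, 1.0]] [[-0.009, -1.0, 0.012], [-0.98, 0.007, -0.198], [0.198, -0.014, -0.98]] [-0.026, 0.513, 1.283]
[0.19301709 0.54113128 0.23049512] [-2.72562637e-04  1.70557542e-01  9.85347422e-01 -7.13578894e-04] 0.1 1.0014556120154956
```

View pics/scene0.png

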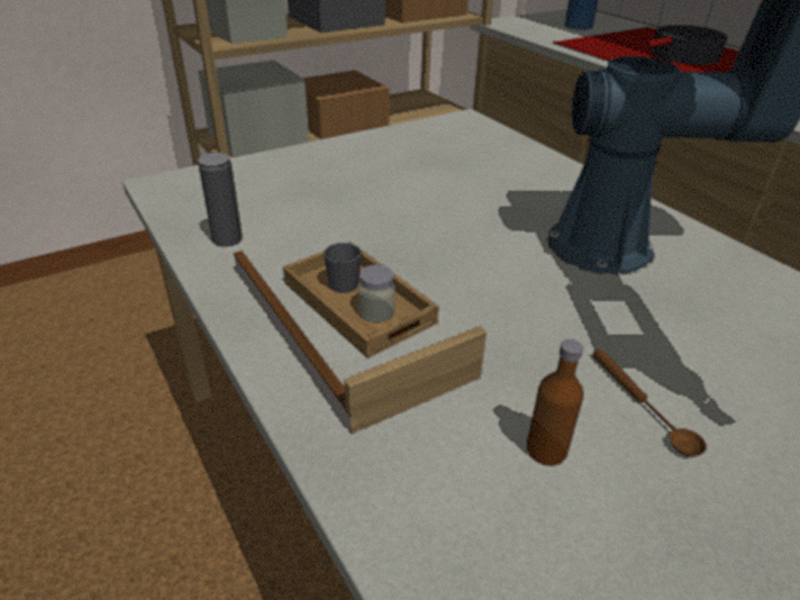

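View pics/top0.png

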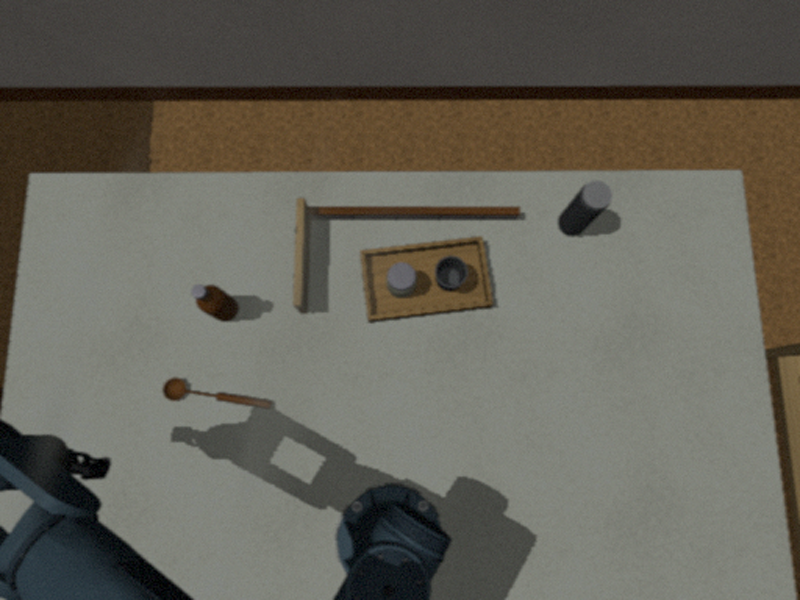

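The top view shows the tray at about (362-492, 238-320), the upstand cap from (313,211) to (519,211) and the end panel at x≈300. The flask is near (585,210), the bottle near (215,300) and the spoon near (215,393). I'll crop in closer.

Run:
```python
import cv2
a=cv2.imread("top0_raw.png")[120:220,180:345]
a=cv2.convertScaleAbs(a,alpha=1.6)
cv2.imwrite("pics/top0c.png",cv2.resize(a,None,fx=4.8,fy=4.8,interpolation=cv2.INTER_CUBIC))
b=cv2.imread("scene0_raw.png")[150:280,140:320]
b=cv2.convertScaleAbs(b,alpha=1.6)
cv2.imwrite("pics/scene0c.png",cv2.resize(b,None,fx=4.4,fy=4.4,interpolation=cv2.INTER_CUBIC))
```

```text
(no output)
```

View pics/top0c.png

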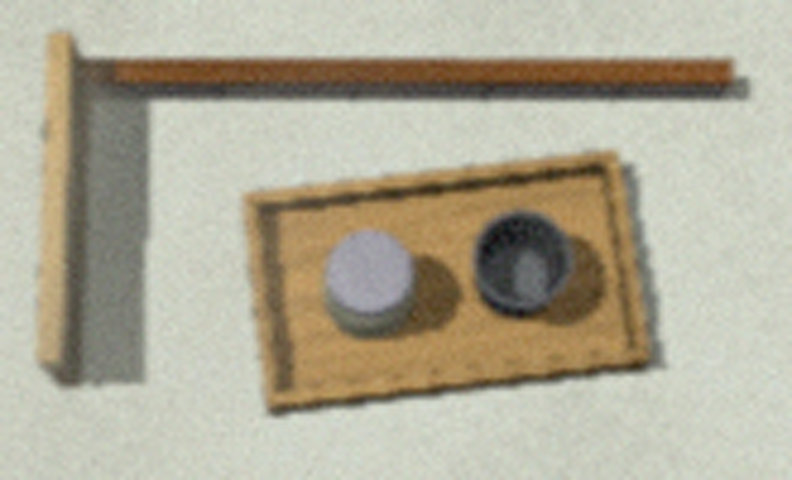

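View pics/scene0c.png

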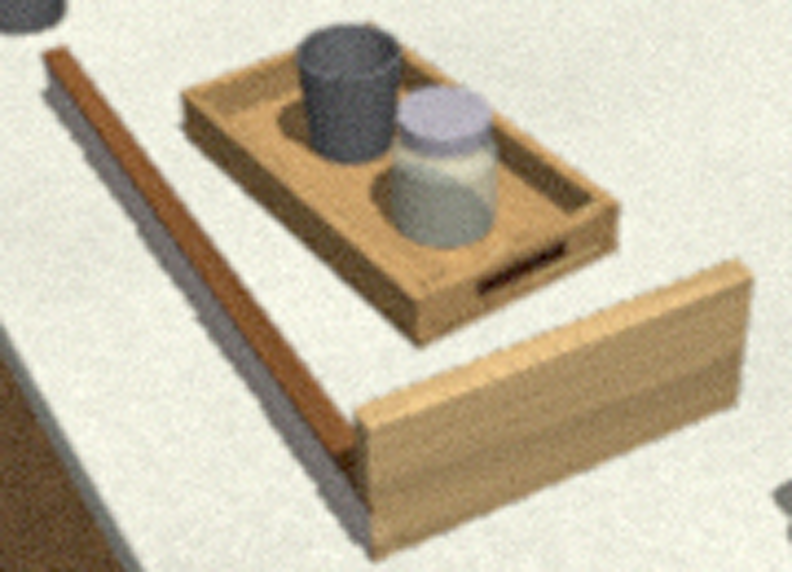

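The crops give clear rim corners, cap edges and panel corners. I'll fit the poses to those points in both views.

```bash
cat > fit.py <<'E'
from bench import *
import numpy as np
from scipy.optimize import least_squares
CAL={n:get_calibration(n) for n in("scene","top")}
def proj(n,P):
    c=CAL[n]; X=np.asarray(P)@np.array(c["R"]).T+np.array(c["t"]); u=X@np.array(c["camera_matrix"]).T
    return u[:,:2]/u[:,2:]
def T(p,L):
    L=np.array(L,float); c,s=np.cos(p[2]),np.sin(p[2])
    return np.c_[p[0]+c*L[:,0]-s*L[:,1],p[1]+s*L[:,0]+c*L[:,1],L[:,2]]
def fit(sets,p0):
    # sets: list of (view, [(local xyz m, raw uv)])
    f=lambda p:np.concatenate([(proj(n,T(p,[a for a,_ in l]))-np.array([b for _,b in l])).ravel() for n,l in sets])
    r=least_squares(f,p0,loss="soft_l1",f_scale=.7); return r.x,f(r.x).reshape(-1,2).round(1)
tc=lambda u,v:(180+u/4.8,120+v/4.8)
sc=lambda u,v:(140+u/4.4,150+v/4.4)
E
python3 - <<'E'
from fit import *
h=.04;a,b=.08,.14
tt=[((a,b,h),tc(246,195)),((a,-b,h),tc(617,152)),((-a,-b,h),tc(650,362)),((-a,b,h),tc(269,405))]
ts=[((a,-b,h),sc(183,95)),((a,b,h),sc(420,297)),((-a,b,h),sc(617,208)),((a,b,0),sc(422,345)),((-a,b,0),sc(615,250)),((a,-b,0),sc(185,127))]
ct=[((0,-.482,.045),tc(733,82)),((.018,-.482,.045),tc(733,60)),((.018,0,.1),tc(73,35)),((.018,.018,.1),tc(50,35)),((-.222,0,.1),tc(62,360)),((-.222,.018,.1),tc(40,360))]
cs=[((.018,.018,0),sc(375,560)),((-.222,.018,0),sc(738,405)),((-.222,0,.1),sc(738,262)),((.018,0,.1),sc(358,408)),((.018,-.482,.045),sc(45,57)),((0,-.482,.045),sc(68,48))]
for nm,t,s in(("tray",tt,ts),("corner",ct,cs)):
    for S in([("top",t),("scene",s)],[("top",t)],[("scene",s)]):
        p,r=fit(S,[.55,0,0]); print(nm,[x[0] for x in S],p.round(4)); 
        if len(S)==2: print(r.tolist())
# cup/jar: centre
pj=lambda n,z,uv:least_squares(lambda p:(proj(n,[[p[0],p[1],z]])[0]-uv),[.5,0]).x.round(3)
print("jar",pj("top",.085,tc(370,270)),pj("scene",.085,sc(445,113)))
print("cup",pj("top",.075,tc(523,262)),pj("scene",.075,sc(350,52)))
for nm,n,z,uv in(("flaskbase","top",0,(570/1.5625,228/1.5625)),("flask scene","scene",0,(228/1.5625,238/1.5625)),("oil","scene",0,(549/1.5625,453/1.5625)),("spoonhandle","top",.01,(272/1.5625,405/1.5625))): print(nm,pj(n,z,uv))
E
```

```text
tray ['top', 'scene'] [ 0.5569 -0.0835  0.1099]
[[-1.5, -0.4], [0.0, -0.3], [-0.2, 0.2], [-1.4, 0.6], [-0.7, -2.4], [-0.7, -0.7], [1.0, -2.5], [-1.0, -0.0], [0.6, -0.8], [0.0, 1.1]]
tray ['top'] [ 0.557  -0.0862  0.1109]
tray ['scene'] [ 0.5577 -0.0806  0.1099]
corner ['top', 'scene'] [ 0.7055  0.1821 -0.0085]
[[-0.3, 0.4], [-0.5, 0.1], [-0.8, -0.6], [-1.3, -0.7], [-0.8, 0.9], [-1.7, 0.9], [-0.2, 0.0], [0.2, -0.9], [-0.2, -2.6], [-1.2, -1.8], [-0.7, -2.4], [-0.4, -1.8]]
corner ['top'] [ 0.7058  0.1793 -0.0066]
corner ['scene'] [ 0.7072  0.1869 -0.0096]
jar [ 0.552 -0.03 ] [ 0.545 -0.034]
cup [ 0.56  -0.139] [ 0.556 -0.143]
flaskbase [ 0.684 -0.427]
flask scene [ 0.692 -0.43 ]
oil [0.497 0.377]
spoonhandle [0.281 0.254]
```

Request:
arm_command(dp=[[-0.12,-0.144,0],[-0.24,-0.288,0],[-0.36,-0.432,0],[-0.48,-0.576,0],[-0.6,-0.72,0]], turn=[[0,0,-0.13],[0,0,-0.26],[0,0,-0.39],[0,0,-0.51],[0,0,-0.638]], jaw=[1,1,1,1,1])

```text
time_s: 0.72
eef_pos: [0.2741, 0.3201, 0.231]
eef_rot: [-0.0, 0.003, 1.0, -0.0]
wrist_force: [0.1, 0.1, 0.2]
opening: 1.002
grasp_force: 0.0
```

Request:
arm_command(dp=[[-0.07,-0.16,0],[-0.15,-0.32,0],[-0.23,-0.48,0],[-0.3,-0.64,0],[-0.38,-0.8,0]], turn=[[0,0,0],[0,0,0],[0,0,0],[0,0,0],[0,0,0]], jaw=[1,1,1,1,1])

```text
time_s: 1.35
eef_pos: [0.3674, 0.1195, 0.2312]
eef_rot: [0.0, 0.004, 1.0, 0.0]
wrist_force: [0.4, 0.1, -0.6]
opening: 0.995
grasp_force: 0.0
```

Request:
arm_command(dp=[[-0.05,-0.16,0],[-0.1,-0.32,0],[-0.15,-0.48,0],[-0.2,-0.64,0],[-0.2,-0.8,0]], turn=[[0,0,0],[0,0,0],[0,0,0],[0,0,0],[0,0,0]], jaw=[1,1,1,1,1])

```text
time_s: 1.98
eef_pos: [0.4157, -0.081, 0.2311]
eef_rot: [-0.0, 0.004, 1.0, 0.0]
wrist_force: [1.3, 0.0, -0.6]
opening: 1.005
grasp_force: 0.0
```

Request:
arm_command(dp=[[0,0,0.22],[0,0,0.44],[0,0,0.66],[0,0,0.8],[0,0,0.876]], turn=[[0,0,0],[0,0,0],[0,0,0],[0,0,0],[0,0,0]], jaw=[1,1,1,1,1])

```text
time_s: 2.6
eef_pos: [0.4138, -0.0788, 0.01]
eef_rot: [-0.002, 0.004, 1.0, 0.001]
wrist_force: [1.1, -0.4, 0.2]
opening: 0.998
grasp_force: 0.0
```

Run:
```python
from bench import *
import cv2
a=camera("top"); b=camera("scene")
f=lambda im:cv2.resize(cv2.convertScaleAbs(im,alpha=1.5),None,fx=3,fy=3,interpolation=cv2.INTER_CUBIC)
cv2.imwrite("pics/p1.png",cv2.vconcat([f(a[110:290,150:400]),f(b[110:290,100:350])])[:, :] if 0 else cv2.hconcat([f(a[110:290,190:320]),f(b[130:310,170:300])]))
```

```text
(no output)
```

View pics/p1.png

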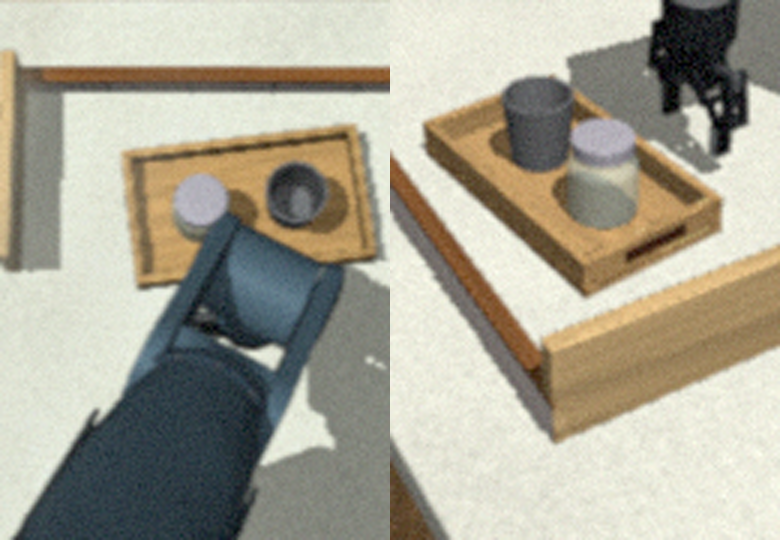

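The left picture shows the gripper down in front of the tray's near side at about (230-320, 290), and the right one shows its fingers free of the tray. I'll start pushing in x.

Request:
arm_command(dp=[[-0.03,0,0],[-0.06,0,0],[-0.09,0,0],[-0.12,0,0],[-0.14,0,0]], turn=[[0,0,0],[0,0,0],[0,0,0],[0,0,0],[0,0,0]], jaw=[1,1,1,1,1])

```text
time_s: 3.32
eef_pos: [0.4513, -0.08, 0.0125]
eef_rot: [0.0, 0.004, 1.0, -0.0]
wrist_force: [0.3, 0.0, -0.5]
opening: 0.997
grasp_force: 0.0
```

Request:
arm_command(dp=[[-0.02,0,0],[-0.04,0,0],[-0.06,0,0],[-0.08,0,0],[-0.1,0,0]], turn=[[0,0,0],[0,0,0],[0,0,0],[0,0,0],[0,0,0]], jaw=[1,1,1,1,1])

```text
time_s: 3.95
eef_pos: [0.4734, -0.0791, 0.0115]
eef_rot: [-0.003, 0.004, 1.0, 0.001]
wrist_force: [-5.9, 2.1, 3.3]
opening: 1.001
grasp_force: 3.1
```

Request:
arm_command(dp=[[-0.02,0,0],[-0.04,0,0],[-0.06,0,0],[-0.08,0,0],[-0.1,0,0]], turn=[[0,0,0],[0,0,0],[0,0,0],[0,0,0],[0,0,0]], jaw=[1,1,1,1,1])

```text
time_s: 4.58
eef_pos: [0.4984, -0.0793, 0.0115]
eef_rot: [-0.003, 0.004, 1.0, 0.001]
wrist_force: [-7.7, 3.0, 3.7]
opening: 1.002
grasp_force: 3.3
```

```bash
cat > snap.py <<'E'
from bench import *
import cv2,sys
a=camera("top"); b=camera("scene")
cv2.imwrite("top_raw.png",a);cv2.imwrite("scene_raw.png",b)
f=lambda im:cv2.resize(cv2.convertScaleAbs(im,alpha=1.6),None,fx=3,fy=3,interpolation=cv2.INTER_CUBIC)
cv2.imwrite(sys.argv[1],cv2.hconcat([f(a[110:290,190:320]),f(b[130:310,170:300])]))
E
python3 snap.py pics/p2.png
```

```text
(no output)
```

View pics/p2.png

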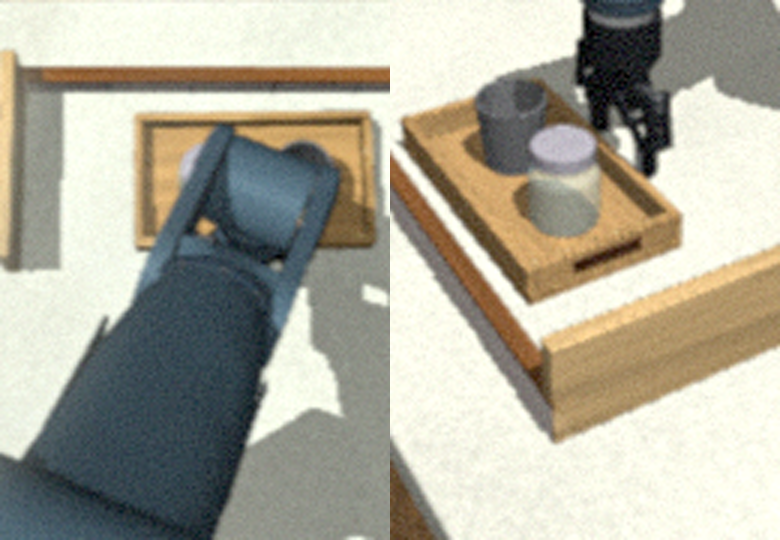

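The tray is now square to the corner, with the jar and cup upright; its far rim (row 113) is short of the cap edge (row 83). I'll keep pushing.

Request:
arm_command(dp=[[-0.02,0,0],[-0.04,0,0],[-0.06,0,0],[-0.08,0,0],[-0.1,0,0]], turn=[[0,0,0],[0,0,0],[0,0,0],[0,0,0],[0,0,0]], jaw=[1,1,1,1,1])

```text
time_s: 5.3
eef_pos: [0.5256, -0.0806, 0.0121]
eef_rot: [-0.0, 0.004, 1.0, 0.0]
wrist_force: [-3.6, 0.1, -2.1]
opening: 1.0
grasp_force: 1.8
```

Request:
arm_command(dp=[[-0.01,0,0],[-0.02,0,0],[-0.03,0,0]], turn=[[0,0,0],[0,0,0],[0,0,0]], jaw=[1,1,1])

```text
time_s: 5.68
eef_pos: [0.5331, -0.0807, 0.0123]
eef_rot: [-0.0, 0.004, 1.0, 0.0]
wrist_force: [-3.4, 0.7, -2.1]
opening: 1.001
grasp_force: 2.0
```

Request:
arm_command(dp=[[-0.005,0,0],[-0.01,0,0],[-0.012,0,0]], turn=[[0,0,0],[0,0,0],[0,0,0]], jaw=[1,1,1])

```text
time_s: 6.05
eef_pos: [0.5348, -0.0807, 0.0123]
eef_rot: [-0.001, 0.004, 1.0, 0.0]
wrist_force: [-11.2, -0.4, 4.5]
opening: 1.002
grasp_force: 5.3
```

Request:
arm_command(dp=[[-0.004,0,0],[-0.008,0,0],[-0.008,0,0]], turn=[[0,0,0],[0,0,0],[0,0,0]], jaw=[1,1,1])

```text
time_s: 6.42
eef_pos: [0.5349, -0.0807, 0.0123]
eef_rot: [-0.004, 0.004, 1.0, 0.0]
wrist_force: [-18.0, -2.4, 12.4]
opening: 0.996
grasp_force: 9.1
```

Request:
arm_command(dp=[[0.04,0,0],[0.12,0,0],[0.2,0,0],[0.3,0,0]], turn=[[0,0,0],[0,0,0],[0,0,0],[0,0,0]], jaw=[1,1,1,1])

```text
time_s: 6.92
eef_pos: [0.4645, -0.0807, 0.0133]
eef_rot: [0.002, 0.004, 1.0, -0.001]
wrist_force: [0.5, -0.2, -0.1]
opening: 1.001
grasp_force: 0.0
```

Request:
arm_command(dp=[[0,0,-0.2],[0,0,-0.4],[0,0,-0.6],[0,0,-0.8]], turn=[[0,0,0],[0,0,0],[0,0,0],[0,0,0]], jaw=[1,1,1,1])

```text
time_s: 7.42
eef_pos: [0.4641, -0.0803, 0.2151]
eef_rot: [0.002, 0.004, 1.0, -0.001]
wrist_force: [0.3, -0.6, 0.1]
opening: 0.998
grasp_force: 0.0
```

```bash
python3 snap.py pics/p3.png
python3 - <<'E'
from bench import *
o=get_obs(); print(o["q"].round(3),o["eef_pos"],o["time_s"])
E
```

```text
[-4.240e-01 -4.900e-02  1.875e+00  1.000e-03  1.300e+00 -1.987e+00] [ 0.46769137 -0.08182936  0.21961998] 7.525
```

View pics/p3.png

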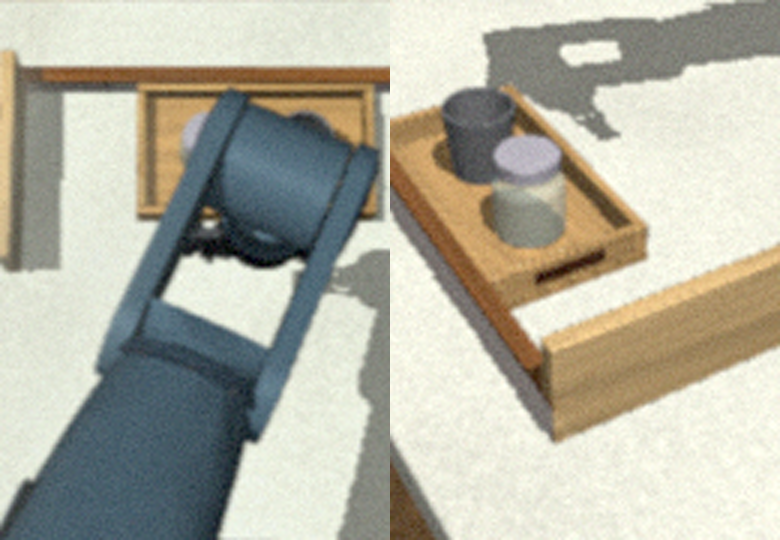

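The tray's far side is at the cap edge (row 85) along its full length, with its left end at column 138 and the panel at column 18. Next I'll move to the right-hand end and turn the gripper a quarter.

Request:
arm_command(dp=[[-0.13,-0.144,0],[-0.26,-0.288,0],[-0.38,-0.432,0],[-0.51,-0.576,0],[-0.63,-0.72,0]], turn=[[0,0,0.2],[0,0,0.4],[0,0,0.6],[0,0,0.8],[0,0,1]], jaw=[1,1,1,1,1])

```text
time_s: 8.15
eef_pos: [0.6208, -0.263, 0.2123]
eef_rot: [0.001, 0.265, 0.964, -0.0]
wrist_force: [0.2, 0.3, 0.5]
opening: 0.998
grasp_force: 0.0
```

Request:
arm_command(dp=[[0,0,0],[0,0,0],[0,0,0],[0,0,0]], turn=[[0,0,0.25],[0,0,0.5],[0,0,0.75],[0,0,1]], jaw=[1,1,1,1])

```text
time_s: 8.65
eef_pos: [0.6197, -0.2617, 0.2122]
eef_rot: [0.001, 0.506, 0.863, 0.0]
wrist_force: [-0.1, -0.3, -0.4]
opening: 0.998
grasp_force: 0.0
```

Request:
arm_command(dp=[[0,0,0],[0,0,0],[0,0,0],[0,0,0]], turn=[[0,0,0.25],[0,0,0.5],[0,0,0.75],[0,0,1]], jaw=[1,1,1,1])

```text
time_s: 9.15
eef_pos: [0.6197, -0.2617, 0.2123]
eef_rot: [0.001, 0.712, 0.703, 0.0]
wrist_force: [-0.6, 0.7, 0.5]
opening: 1.002
grasp_force: 0.0
```

Request:
arm_command(dp=[[0,0,0.2],[0,0,0.4],[0,0,0.6],[0,0,0.74],[0,0,0.8]], turn=[[0,0,0],[0,0,0],[0,0,0],[0,0,0],[0,0,0]], jaw=[1,1,1,1,1])

```text
time_s: 9.78
eef_pos: [0.618, -0.2607, 0.0095]
eef_rot: [-0.001, 0.71, 0.704, -0.0]
wrist_force: [0.3, -1.2, 0.4]
opening: 0.999
grasp_force: 0.0
```

Request:
arm_command(dp=[[0.02,0,0],[0.04,0,0],[0.06,0,0],[0.08,0,0],[0.1,0,0]], turn=[[0,0,0],[0,0,0],[0,0,0],[0,0,0],[0,0,0]], jaw=[1,1,1,1,1])

```text
time_s: 10.4
eef_pos: [0.6203, -0.2382, 0.0141]
eef_rot: [0.002, 0.71, 0.704, -0.0]
wrist_force: [-0.5, -5.9, 2.9]
opening: 1.001
grasp_force: 3.1
```

Request:
arm_command(dp=[[0.02,0,0],[0.04,0,0],[0.06,0,0],[0.08,0,0],[0.1,0,0]], turn=[[0,0,0],[0,0,0],[0,0,0],[0,0,0],[0,0,0]], jaw=[1,1,1,1,1])

```text
time_s: 11.02
eef_pos: [0.6204, -0.2134, 0.0141]
eef_rot: [0.002, 0.71, 0.704, -0.0]
wrist_force: [-0.7, -6.5, 2.7]
opening: 1.005
grasp_force: 3.2
```

```bash
python3 snap.py pics/p4.png
```

```text
(no output)
```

View pics/p4.png

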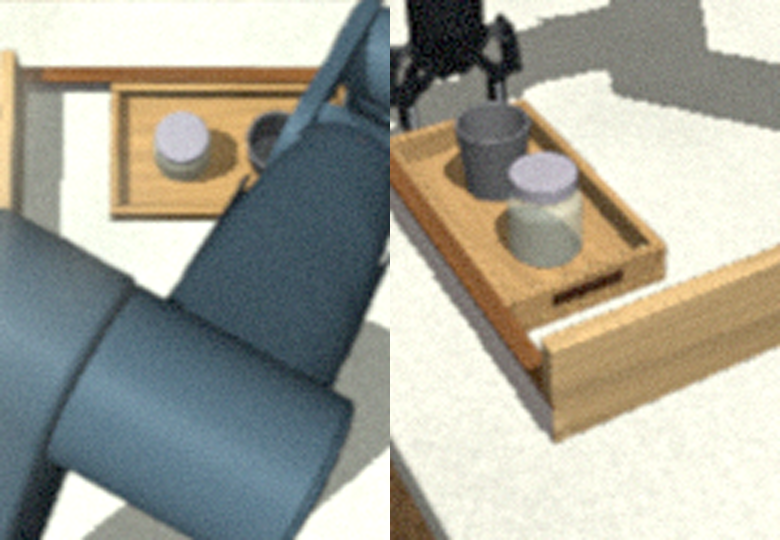

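The tray slides along the upstand, both pieces are upright, and about 100 mm is left to the panel.

Request:
arm_command(dp=[[0.022,0,0],[0.044,0,0],[0.066,0,0],[0.088,0,0],[0.11,0,0]], turn=[[0,0,0],[0,0,0],[0,0,0],[0,0,0],[0,0,0]], jaw=[1,1,1,1,1])

```text
time_s: 11.75
eef_pos: [0.6207, -0.1859, 0.014]
eef_rot: [0.002, 0.71, 0.704, -0.0]
wrist_force: [-1.9, -8.1, 3.8]
opening: 1.0
grasp_force: 3.6
```

Request:
arm_command(dp=[[0.022,0,0],[0.044,0,0],[0.066,0,0],[0.088,0,0],[0.11,0,0]], turn=[[0,0,0],[0,0,0],[0,0,0],[0,0,0],[0,0,0]], jaw=[1,1,1,1,1])

```text
time_s: 12.38
eef_pos: [0.6209, -0.1584, 0.014]
eef_rot: [0.002, 0.71, 0.704, -0.0]
wrist_force: [-0.5, -8.0, 3.5]
opening: 1.004
grasp_force: 3.8
```

Request:
arm_command(dp=[[0.02,0,0],[0.04,0,0],[0.06,0,0],[0.08,0,0],[0.1,0,0]], turn=[[0,0,0],[0,0,0],[0,0,0],[0,0,0],[0,0,0]], jaw=[1,1,1,1,1])

```text
time_s: 13.0
eef_pos: [0.6211, -0.1334, 0.014]
eef_rot: [0.002, 0.71, 0.704, -0.0]
wrist_force: [-1.2, -7.3, 4.6]
opening: 0.998
grasp_force: 3.9
```

Request:
arm_command(dp=[[0.01,0,0],[0.02,0,0],[0.03,0,0],[0.04,0,0]], turn=[[0,0,0],[0,0,0],[0,0,0],[0,0,0]], jaw=[1,1,1,1])

```text
time_s: 13.5
eef_pos: [0.6212, -0.1234, 0.014]
eef_rot: [0.002, 0.71, 0.704, -0.0]
wrist_force: [-1.6, -7.6, 5.0]
opening: 0.996
grasp_force: 3.9
```

Request:
arm_command(dp=[[0.01,0,0],[0.02,0,0],[0.03,0,0],[0.035,0,0]], turn=[[0,0,0],[0,0,0],[0,0,0],[0,0,0]], jaw=[1,1,1,1])

```text
time_s: 14.0
eef_pos: [0.6213, -0.1146, 0.014]
eef_rot: [0.002, 0.71, 0.704, -0.0]
wrist_force: [-1.6, -7.7, 4.8]
opening: 1.002
grasp_force: 3.9
```

Request:
arm_command(dp=[[0.004,0,0],[0.008,0,0],[0.012,0,0]], turn=[[0,0,0],[0,0,0],[0,0,0]], jaw=[1,1,1])

```text
time_s: 14.38
eef_pos: [0.6213, -0.1118, 0.014]
eef_rot: [0.002, 0.71, 0.704, -0.0]
wrist_force: [-1.2, -6.9, 3.8]
opening: 1.0
grasp_force: 4.0
```

Request:
arm_command(dp=[[0.004,0,0],[0.008,0,0],[0.012,0,0]], turn=[[0,0,0],[0,0,0],[0,0,0]], jaw=[1,1,1])

```text
time_s: 14.75
eef_pos: [0.6214, -0.1087, 0.014]
eef_rot: [0.002, 0.71, 0.704, -0.0]
wrist_force: [-0.4, -7.6, 4.1]
opening: 1.006
grasp_force: 4.0
```

Request:
arm_command(dp=[[0.004,0,0],[0.008,0,0],[0.008,0,0]], turn=[[0,0,0],[0,0,0],[0,0,0]], jaw=[1,1,1])

```text
time_s: 15.12
eef_pos: [0.6214, -0.1082, 0.014]
eef_rot: [0.003, 0.71, 0.704, -0.001]
wrist_force: [-2.5, -12.6, 3.8]
opening: 1.0
grasp_force: 6.5
```

Request:
arm_command(dp=[[0.004,0,0],[0.008,0,0],[0.008,0,0]], turn=[[0,0,0],[0,0,0],[0,0,0]], jaw=[1,1,1])

```text
time_s: 15.5
eef_pos: [0.6214, -0.1081, 0.014]
eef_rot: [0.004, 0.71, 0.704, -0.002]
wrist_force: [-1.9, -20.4, 1.8]
opening: 0.997
grasp_force: 10.0
```

Request:
arm_command(dp=[[-0.03,0,0],[-0.1,0,0],[-0.2,0,0],[-0.3,0,0],[-0.4,0,0]], turn=[[0,0,0],[0,0,0],[0,0,0],[0,0,0],[0,0,0]], jaw=[1,1,1,1,1])

```text
time_s: 16.12
eef_pos: [0.6194, -0.2048, 0.0122]
eef_rot: [0.0, 0.71, 0.704, 0.0]
wrist_force: [0.1, -0.3, -0.1]
opening: 0.997
grasp_force: 0.0
```

Request:
arm_command(dp=[[0,0,-0.2],[0,0,-0.4],[0,0,-0.6],[0,0,-0.8],[0,0,-0.8]], turn=[[0,0,0],[0,0,0],[0,0,0],[0,0,0],[0,0,0]], jaw=[1,1,1,1,1])

```text
time_s: 16.75
eef_pos: [0.6221, -0.2053, 0.2185]
eef_rot: [0.005, 0.71, 0.704, 0.002]
wrist_force: [0.5, -0.5, -0.5]
opening: 0.999
grasp_force: 0.0
```

```bash
python3 snap.py pics/p5.png
python3 - <<'E'
import cv2
f=lambda n,y,x:cv2.resize(cv2.convertScaleAbs(cv2.imread(n)[y:y+100,x:x+130],alpha=1.6),None,fx=3,fy=3,interpolation=cv2.INTER_CUBIC)
f2=lambda n,y0,y1,x0,x1:cv2.resize(cv2.convertScaleAbs(cv2.imread(n)[y0:y1,x0:x1],alpha=1.6),(400,600),interpolation=cv2.INTER_CUBIC)
# 5x enlargement each, 80x120 raw -> 400x600
cv2.imwrite("pics/p5.png",cv2.hconcat([cv2.resize(f2("top_raw.png",110,230,185,265),(400,600)),f2("scene_raw.png",160,280,205,285)]))
E
```

```text
(no output)
```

View pics/p5.png

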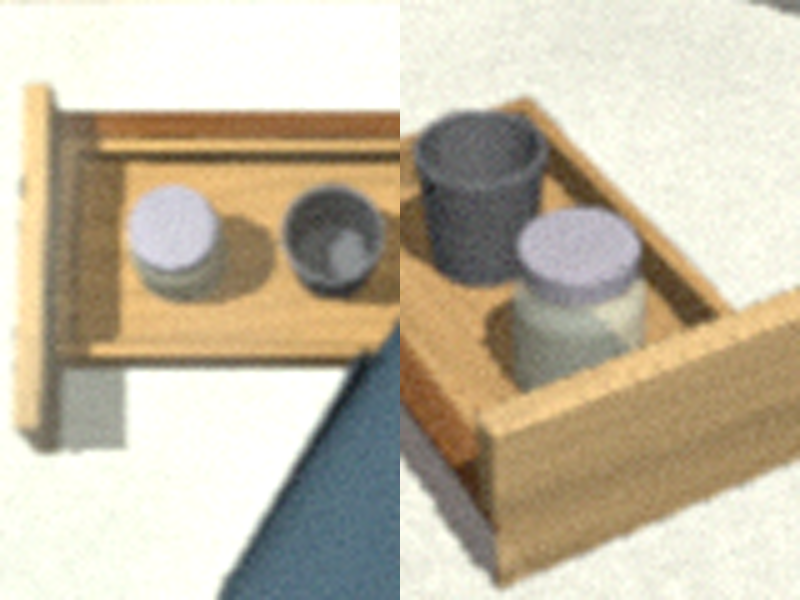

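The tray rim meets the cap at row 138 along its length, and its end meets the panel. The jar and cup are upright, and the robot is up and clear.

```bash
python3 -c "
from bench import *
print(hand_in())"
```

```text
the job is handed in; nothing more can be done
None
```

The tray is pushed home against the upstand and the end panel, with the jar and cup upright in it and the robot clear, and the job is handed in at about 17 s; the hand-in gave no verdict, so this rests on the last pictures and the force readings.

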